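# Switch a pull-to-unlock air selector valve to its open outlet

## Robot

A 6-joint arm with a two-finger parallel gripper is mounted at the origin on the work surface. World frame = base frame: x ahead of the robot, y to its left, z up, the work surface at z = 0. Lengths are in m, angles in degrees, forces in N, time in s.
With the tool pointing down it reaches from about 0.375 to 0.75 m from the base axis. Payload 9 kg.
Tool frame: the origin (TCP) lies where the fingers leave the gripper's body, on its centre line; the fingertips stand 73 mm ahead of it and the grasp point (between the pads) lies 54 mm ahead of it (robot.tip_reach is the distance from the TCP to the fingertips, in m); z points along the fingers, y is the direction in which the jaws open and shut (so a half turn about z gives the same grasp; the last joint's range is limited). The gripper opens to 85 mm and grips with 20 to 120 N. Pads are 22 mm wide; open, the fingers measure 114 mm over their backs; the gripper's body (76 mm by 85 mm) begins 54 mm behind the grasp point. The pads swing forward as they close: fully open they stand 13 mm farther back than shut.
Start: joints at [-82.374, 5.964, 5.575, 89.605, 0, 77.527], TCP at [0.206, -0.563, 0.304] pointing down, gripper open.
Joint ranges: [-171.21, 171.21], [-48.23, 106.86], [-62.78, 66.21], [-105.2, 120.99], [-86.42, 89.51], [-180, 180]. Speed limits (degrees/s): [127.2, 127.2, 147.25, 180, 180, 180].

## Interface

Orientations are given as [roll, pitch, yaw] about the fixed x, y, z axes, in that order (R = Rz(yaw) Ry(pitch) Rx(roll)).
In Python, from plant import robot gives the robot as it stands. Calls block until the motion is done:
- robot.move_pose(position, orientation): joint-space move of the TCP to a pose.
- robot.line_to(position, vel=0.15, rotation=None, guard=None): straight line of the TCP; rotation=None keeps the orientation; vel is the mean speed in m/s. With guard (N) it stops when the force on the tool has changed by that much, and returns True; else False.
- robot.goto_joints(angles): joint-space move.
- robot.set_gripper(opening): finger opening in m; the grip force is fixed at half the most; returns when the fingers have stopped.
- robot.pause(seconds).
- robot.ik(position, orientation): joint angles nearest the present ones, or None.
- robot.observe(): the state.
- robot.grab_frame(name): name is "side" or "top" or "wrist"; returns the picture (480x640x3 uint8, blue, green, red); there is no depth.
- robot.get_calibration(name): a dict with "vertical_fov" (degrees; the focal length in pixels is half the picture's height over the tangent of half this angle, whatever the lens; pixels are square), "cx", "cy" (the principal point, pixels), "rvec" (rotation vector, rad) and "tvec" (3), from world to camera coordinates, as OpenCV has them. Camera axes: x right, y down, z forward; pixel columns grow to the right and rows downward; lengths in m; the calibration is good to about 2 mm. A picture is of the moment at which its call begins: read the wrist's pose just before it. get_calibration takes no time and is no camera call; for the wrist camera it gives the pose at the moment of the call.
A pose or a line that the arm cannot do raises robot.IKError and nothing moves.
- robot.job_done(): hands the job in, once; it reports no verdict.
The state is a dict: "time": time; "q": joint angles; "qvel": joint speeds; "joint_torque": joint torques, N m; "tool_pos": TCP position; "tcp_rot": TCP orientation; "ft_force": force on the tool from outside, world axes, zero at the start; "torque": the same for the moment, N m; "gripper_width": finger opening in m.
Only numpy, scipy, OpenCV 4.12 (cv2) and the standard library are available. Lean on these libraries where they do the work, as an engineer would, in place of code of your own. Each camera call takes 0.05 s, during which the arm holds its last target. There are 200 camera calls.

## Task

First take the amber bottle that stands on the valve manifold, in the way of the knob, and stand it upright in the grey tray beside the other jar. Then pull the knob straight up as far as it goes to unlock it, turn it while it is out until its nose points at the one port with the tall barbed outlet, and push it fully back down so that it locks in that notch; let go of everything. Leave the other jar and the other loose things standing or lying where they are.

Things in the scene. Friction and masses are not known exactly. Their poses are not given: they have to be found in the camera images.
- valve: Aluminium manifold block fixed to the table, 205 x 210 x 30 mm; origin on the table under the knob's axis, z up, x towards the four ports (block spans x -100..105, y -105..105 mm). Its top (deck) is 30 mm up. The ports lie 75 mm from the axis. On the deck's far corners sit a fixed gauge (radius 18, 35 mm high, at x 78, y 86) and sensor (34 x 26 x 28 high, at x 80, y -88).
- collar_top (a point): Top centre of the steel castellated collar on the deck round the knob: radius 27 to 35 mm, 11 mm high. Notches for the knob's nose at angles (counter-clockwise from above, from valve x) 0 (wide, off position), -1.326, -0.663, 0.663 and 1.326 rad; the last four each face a port and give the nose about 0.08 rad of play either way.
- lift (a joint): How far the knob is pulled up, m: 0 fully home, 0.015 fully out. It stays where it is left (about 3 N of friction, no spring). The nose clears the collar's teeth above about 0.010; below that it is locked against turning.
- turn (a joint): The knob's angle, rad, relative to the valve: positive counter-clockwise from above; 0 = nose along valve x (off notch). Range -1.6 to 1.6. It starts within 0.1 of 0. Friction about 0.04 N m; stays where it is left.
- knob_grip (a point): On the knob's axis, in its grip: a black upright bar 40 mm long (x of this frame, along the nose) x 14 mm wide (y), from 9 to 50 mm above the deck when home; this point is then 35 mm above the deck and rises with the knob. Below it a black disc of radius 21 mm and the steel nose, a 7 mm round pin along +x, to 39.5 mm from the axis, 5 mm above the deck.
- knob_aim (a point): Point on the knob's nose line, 75 mm from the axis and 5 mm above the deck (when home): it lies under a port's centre when the nose points at that port. x points outward along the nose.
- outlet_top (a point): Top centre of the brass barbed outlet: slender upright tube 12 mm across (barbs 17 mm) on a 20 mm round foot, 50 mm high above the deck (this point). Fixed at one of the four ports; which one changes. The other three carry low hexagonal brass plugs, 9 mm high.
- bottle_grip (a point): On the axis of the loose amber bottle that stands on the deck on the robot's side of the knob: 112 mm high, body 46 mm across up to 90 mm, black cap 40 mm across on top, about 250 g. This point is 76 mm above its underside (20 mm above mid-height), a good height to grip it; z is the bottle's axis, upwards.
- tray_floor (a point): Centre of the inner floor of the fixed grey open tray, 5 mm above the table. Tray 210 mm along x, 115 mm along y, walls 4 mm thick, rim 25 mm above the table. The tray lies on the left or right of the valve.
- jar2_mid (a point): Half-way up (56 mm) the other jar, same size as the bottle but with a white cap, loose in the tray, to be left standing there.
- module: Bystander: fixed blue instrument box 170 (x) x 110 (y) x 50 mm, origin under its centre; it lies on the side of the valve where the tray is not.
- driver: Bystander: loose screwdriver 170 mm long, lying on top of the blue box.
- cup: Bystander: loose aluminium cup, 60 mm across, 60 mm high, origin under its centre.
- sensor: Bystander: loose grey sensor block 50 x 35 x 30 mm with a brass stub, origin under its centre.
- weight_center (a point): Bystander: centre of a loose steel cylinder 32 mm across, 30 mm high, standing on the deck near its near left corner.
- spanner: Bystander: loose spanner 150 mm long, lying on the table.
Things that resemble listed ones, but are neither listed nor needed, are in the scene too. Of the things shaped like the part that bears tray_floor, the grey one is meant. What is shaped like the part that bears bottle_grip but purple is not meant.

How it is judged:
By the outcome, as a careful person would: the job done as asked, in the order asked, and still so for the second after the job is handed in, with the robot touching nothing.
It also fails if it takes over 54 s, if anything falls off the work surface, if the arm or the gripper's body presses on something with over 40 N, if the wrist force passes 120 N, or if a joint passes its speed limit or range.

## Working session

There is one attempt and no reset: what is moved stays moved. The work goes in short steps, each a Python script; the robot and the scene stay as the last script left them, time stands still between calls to the robot, and variables do not carry over. Pictures are saved under pics/ and viewed, about 8 in all and at most 12, crops included, and the job is handed in when it is done.

```bash
ls; mkdir -p pics
python3 - <<'E'
from plant import robot
import cv2
for n in ("top","side"):
    cv2.imwrite(f"pics/{n}0.png",robot.grab_frame(n)); print(n,robot.get_calibration(n))
o=robot.observe(); print(o["time"],o["tool_pos"],o["tcp_rot"],o["gripper_width"])
E
```

```text
pics
top {'vertical_fov': 44.11586485689608, 'cx': 318.60381105900404, 'cy': 241.0995856018946, 'rvec': array([ 2.16795477, -2.1969581 ,  0.09272968]), 'tvec': array([1.15702029e-03, 4.95338783e-01, 1.59320272e+00])}
side {'vertical_fov': 49.05067972266185, 'cx': 322.68802314680266, 'cy': 251.8557491136665, 'rvec': array([ 0.97820869, -2.37842565,  1.13280849]), 'tvec': array([0.36440944, 0.30124688, 0.87210124])}
0.1 [ 0.20618482 -0.56324328  0.3032017 ] [-1.79933831e+02 -1.53083594e-02  2.00992778e+01] 0.08513793793590611
```

View pics/top0.png

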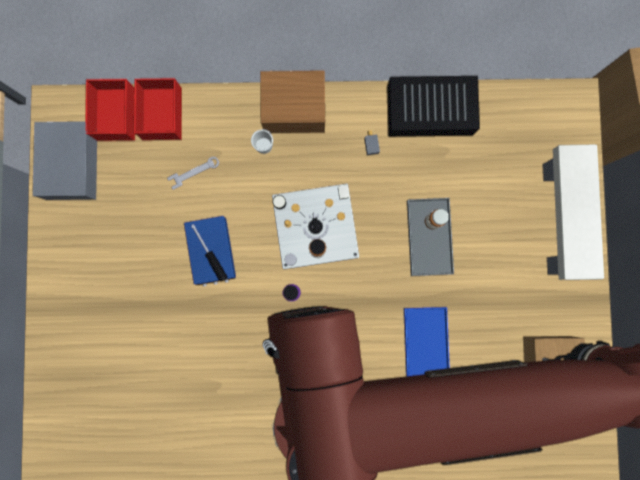

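View pics/side0.png

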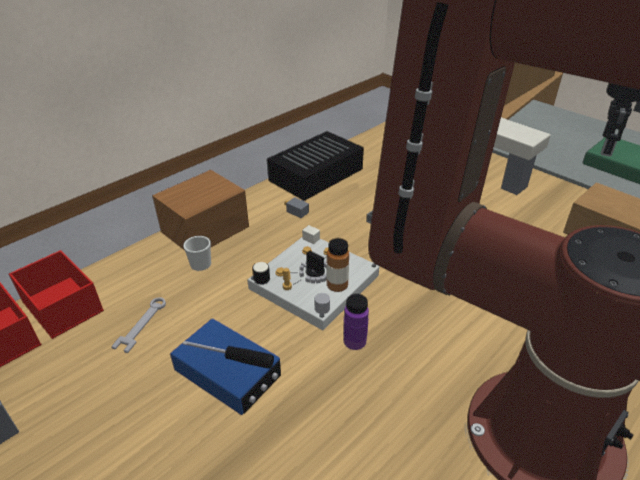

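The top view shows the valve at about (316,226), with the amber bottle's cap at (317,247). The grey tray is on the right, about (430,238), with the white-capped jar at (440,217). The side view suggests the leftmost port carries the barb, at about (287,278). I'll measure these next.

```bash
cat > h.py <<'E'
import numpy as np, cv2
from plant import robot
def cam(c):
    R=cv2.Rodrigues(np.array(c["rvec"],float))[0]; t=np.array(c["tvec"],float).ravel()
    f=240/np.tan(np.radians(c["vertical_fov"]/2)); return R,t,f,c["cx"],c["cy"]
def ray(c,u,v):
    R,t,f,cx,cy=cam(c); d=R.T@np.array([(u-cx)/f,(v-cy)/f,1]); return -R.T@t,d
def onz(c,u,v,z):
    o,d=ray(c,u,v); return o+d*(z-o[2])/d[2]
def proj(c,p):
    R,t,f,cx,cy=cam(c); q=R@np.array(p)+t; return np.array([f*q[0]/q[2]+cx,f*q[1]/q[2]+cy])
E
python3 - <<'E'
from h import *
c=robot.get_calibration("top"); im=cv2.imread("pics/top0.png")
hsv=cv2.cvtColor(im,cv2.COLOR_BGR2HSV)
def blob(m,box):
    k=np.zeros_like(m);x0,y0,x1,y1=box;k[y0:y1,x0:x1]=m[y0:y1,x0:x1]
    k=cv2.morphologyEx(k,cv2.MORPH_CLOSE,np.ones((9,9)))
    cs=cv2.findContours(k,cv2.RETR_EXTERNAL,cv2.CHAIN_APPROX_NONE)[0]
    return max(cs,key=cv2.contourArea)
m=cv2.inRange(hsv,(0,0,150),(180,45,255))
r=cv2.minAreaRect(blob(m,(255,165,375,285)))
P=np.array([onz(c,u,v,.03) for u,v in cv2.boxPoints(r)]);print("valve",P.round(3),P.mean(0).round(4),[np.linalg.norm(P[i]-P[i-1]).round(3) for i in range(4)])
m=cv2.inRange(hsv,(0,0,60),(180,70,150))
r=cv2.minAreaRect(blob(m,(395,185,465,290)))
P=np.array([onz(c,u,v,.02) for u,v in cv2.boxPoints(r)]);print("tray",P.round(3),P.mean(0).round(4),[np.linalg.norm(P[i]-P[i-1]).round(3) for i in range(4)])
for n,z,p in (("bottle",.142,(317,247)),("knob",.08,(316,226)),("jar",.112,(440,217)),("purple",.112,(291,293)),("cup",.06,(262,141)),("weight",.06,(291,260))):
    print(n,onz(c,*p,z).round(3))
crop=cv2.resize(im[180:285,250:470],None,fx=3.6,fy=3.6,interpolation=cv2.INTER_CUBIC);cv2.imwrite("pics/crop0.png",crop)
E
```

```text
valve [[ 0.624  0.123  0.03 ]
 [ 0.653 -0.087  0.03 ]
 [ 0.449 -0.114  0.03 ]
 [ 0.42   0.093  0.03 ]] [0.5365 0.0036 0.03  ] [np.float64(0.206), np.float64(0.212), np.float64(0.207), np.float64(0.21)]
tray [[ 0.607 -0.247  0.02 ]
 [ 0.613 -0.365  0.02 ]
 [ 0.401 -0.371  0.02 ]
 [ 0.396 -0.254  0.02 ]] [ 0.5045 -0.3094  0.02  ] [np.float64(0.212), np.float64(0.119), np.float64(0.212), np.float64(0.117)]
bottle [ 0.471 -0.001  0.142]
knob [0.53  0.001 0.08 ]
jar [ 0.546 -0.319  0.112]
purple [0.356 0.067 0.112]
cup [0.764 0.143 0.06 ]
weight [0.443 0.069 0.06 ]
```

View pics/crop0.png

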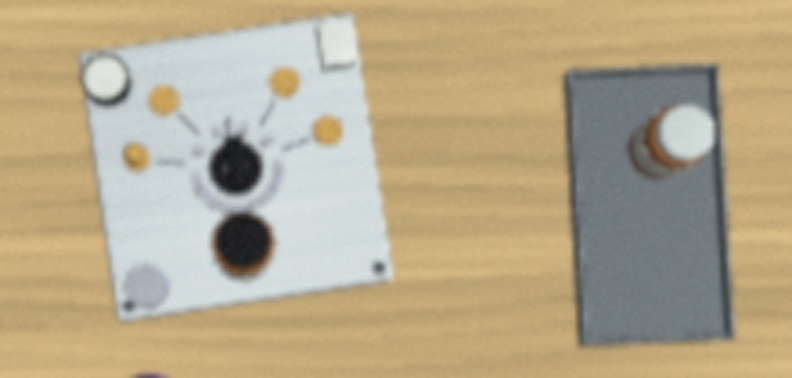

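The block and tray sizes match the given ones: 206x211 against 205x210, and 212x118 against 210x115. The barb shows at crop pixel (137,156). Next is a closer wrist look over the valve.

Run:
```python
from h import *
for y in (8,84,-172,-96):
    print(y, robot.ik([.534,.003,.15],[180,0,y]))
robot.move_pose([.45,.0,.36],[180,0,8])
o=robot.observe(); c=robot.get_calibration("wrist"); im=robot.grab_frame("wrist")
print(o["time"],o["tool_pos"],o["q"],o["ft_force"])
cv2.imwrite("pics/w1.png",im)
import pickle; pickle.dump(c,open("w1.pkl","wb"))
R,t,*_=cam(c); print(-R.T@t, R[2])
```

```text
8 [-13.72364322  -3.83932807 -20.39479686  73.44453121   0.
 158.27635678]
84 [-13.72364322  -3.83932807 -20.39479686  73.44453121   0.
  82.27635678]
-172 [-13.72364322  -3.83932807 -20.39479686  73.44453121   0.
 -21.72364322]
-96 [-13.72364322  -3.83932807 -20.39479686  73.44453121   0.
 -97.72364322]
2.3083 [ 0.45012299 -0.00058939  0.35983033] [-1.68054566e+01 -1.89259343e+01 -1.17347912e+01  9.72035850e+01
 -5.79350810e-03  1.55240955e+02] [ 0.21404947 -0.70156233 -0.05991003]
[0.53297168 0.01124589 0.43001206] [-0.31736966 -0.04329168 -0.94731322]
```

View pics/w1.png

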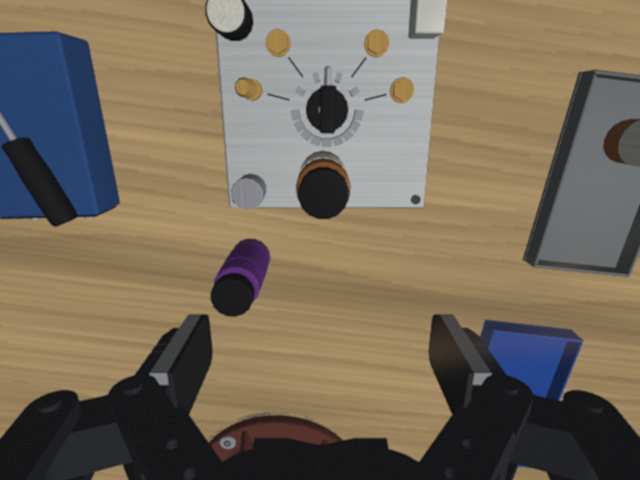

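The wrist view shows the tall barb clearly at the left port, top at about (243,86). The bottle's cap is at about (323,193), the knob at (327,105) and the nose tip at (328,70).

Run:
```python
from h import *
import pickle; c=pickle.load(open("w1.pkl","rb")); im=cv2.imread("pics/w1.png")
g=cv2.cvtColor(im,cv2.COLOR_BGR2GRAY)
k=(g<60).astype(np.uint8)*255
for n,b,z in (("cap",(290,155,360,225),.142),("knobdisc",(290,75,360,140),.039)):
    m=np.zeros_like(k);m[b[1]:b[3],b[0]:b[2]]=k[b[1]:b[3],b[0]:b[2]]
    cn=max(cv2.findContours(m,0,1)[0],key=cv2.contourArea); (u,v),r=cv2.minEnclosingCircle(cn)
    print(n,u,v,r,onz(c,u,v,z).round(4), "diam",np.linalg.norm(onz(c,u-r,v,z)-onz(c,u+r,v,z)))
g2=((g>150)*255).astype(np.uint8); m=np.zeros_like(g2); m[0:215,215:445]=1
# collar centre/valve from block near edges
hs=cv2.cvtColor(im,cv2.COLOR_BGR2HSV); bl=cv2.inRange(hs,(0,0,120),(180,40,255))*m
e=cv2.findContours(cv2.morphologyEx(bl,cv2.MORPH_CLOSE,np.ones((15,15))),0,1)[0]; e=max(e,key=cv2.contourArea)[:,0]
for side in (0,1):
    pts=[]
    for row in range(60,170,5):
        xs=e and 0 if False else np.where(bl[row]>0)[0]; u=xs[0]-.5 if side==0 else xs[-1]+.5
        pts.append(onz(c,u,row,.03)[:2])
    pts=np.array(pts); f=cv2.fitLine(pts.astype(np.float32),cv2.DIST_HUBER,0,.001,.001).ravel()
    print("side edge yaw",np.degrees(np.arctan2(f[1],f[0])), f)
print("outlet",onz(c,243,86,.08).round(4),"nose tip",onz(c,328,69,.035).round(4),"noseroot",onz(c,327.5,84,.035).round(4))
y=np.radians(8);Rz=np.array([[np.cos(y),-np.sin(y)],[np.sin(y),np.cos(y)]])
for a in (1.326,.663,-.663,-1.326): print("port",a,np.array([.534,.0033])+Rz@[.075*np.cos(a),.075*np.sin(a)])
cv2.imwrite("pics/w1c.png",cv2.resize(im[20:230,215:445],None,fx=2.6,fy=2.6,interpolation=cv2.INTER_CUBIC))
```

```text
cap 323.0 192.30392456054688 26.005647659301758 [0.4748 0.0012 0.142 ] diam 0.0397216168477718
knobdisc 327.0 108.72340393066406 23.807659149169922 [0.5357 0.0052 0.039 ] diam 0.04609595514564629
side edge yaw 7.2540345 [0.99199605 0.12626882 0.5184137  0.10800035]
side edge yaw 7.8064227 [ 0.9907326   0.13582663  0.54575944 -0.09834292]
outlet [0.5436 0.0793 0.08  ] nose tip [0.5711 0.0094 0.035 ] noseroot [0.5579 0.0079 0.035 ]
port 1.326 [0.54187322 0.0778856 ]
port 0.663 [0.58611152 0.05723876]
port -0.663 [ 0.59896035 -0.03418538]
port -1.326 [ 0.5621268  -0.06622613]
```

View pics/w1c.png

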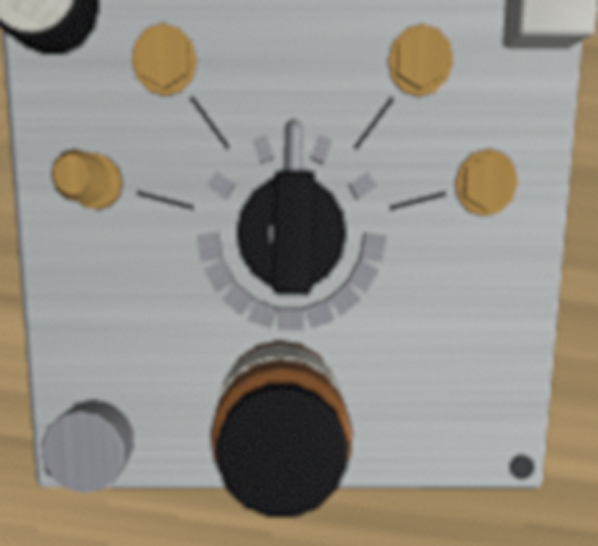

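All the estimates agree to about 3 mm. The valve yaw is about 7.5°, the axis is about (0.5335, 0.0045), the knob turn is about 0, and the outlet is at +1.326 rad. Next I'll move the bottle.

Run:
```python
from h import *
X=[.4745,.0006]
robot.move_pose([*X,.24],[180,0,7.5])
print(robot.line_to([*X,.160],vel=.1,guard=15))
robot.set_gripper(.03); o=robot.observe(); print(o["time"],o["tool_pos"],o["gripper_width"],o["ft_force"])
robot.line_to([*X,.29],vel=.15)
o=robot.observe(); print(o["gripper_width"],o["ft_force"])
robot.move_pose([.4595,-.311,.26],[180,0,1.6])
robot.line_to([.4595,-.311,.155],vel=.15)
print("touch",robot.line_to([.4595,-.311,.132],vel=.03,guard=4))
o=robot.observe(); print(o["time"],o["tool_pos"],o["gripper_width"],o["ft_force"])
cv2.imwrite("pics/w2.png",robot.grab_frame("wrist"))
```

```text
False
4.325 [0.47491116 0.00056583 0.16072246] 0.044483327437023275 [-0.21599982  0.89231367  5.87478172]
0.0443266260835527 [-0.68608429  0.0383212  -3.98969764]
touch True
8.025 [ 0.45928637 -0.31083379  0.13474481] 0.044392177073016466 [-0.73625116  1.15997971  5.28736455]
```

View pics/w2.png

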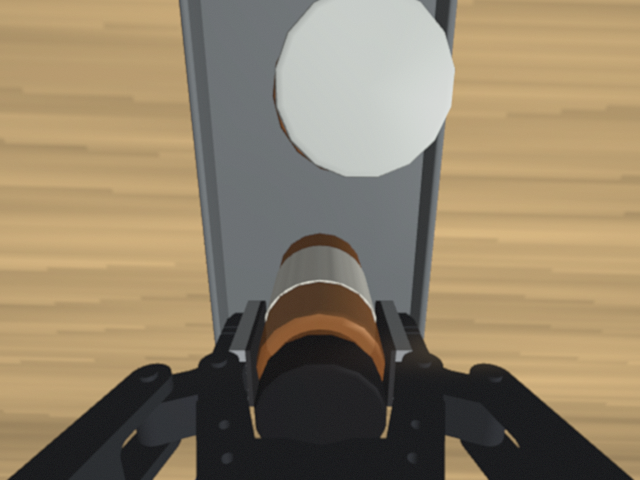

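The bottle (cap at about (320,400)) stands on the tray floor in the grip, well clear of the white jar at (365,85). I'll release it and grip the knob.

Run:
```python
from h import *
robot.set_gripper(.075); robot.pause(.2)
robot.line_to([.4593,-.3108,.25],vel=.15)
A=[.5335,.0045]
robot.move_pose([*A,.22],[180,0,7.5])
robot.set_gripper(.045)
print(robot.line_to([*A,.121],vel=.08,guard=8)); print(robot.observe()["ft_force"])
robot.set_gripper(.0); o=robot.observe(); print(o["time"],o["tool_pos"],o["gripper_width"],o["ft_force"],o["torque"])
im=robot.grab_frame("wrist"); t=robot.grab_frame("side")
cv2.imwrite("pics/g.png",np.hstack([cv2.resize(im,(400,300)),cv2.resize(t[200:335,220:400],(400,300))]))
```

```text
False
[-0.09317628  0.25980735 -0.28652526]
13.0083 [0.53366826 0.00461946 0.12144281] 0.013314699906203252 [-1.33480905  1.42059121  4.44684368] [ 0.443614    0.22258598 -0.02377518]
```

View pics/g.png

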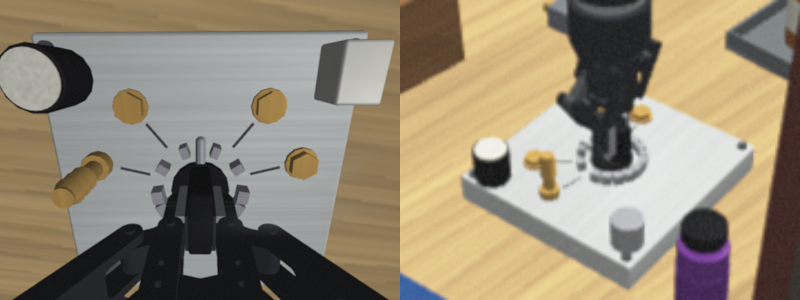

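The width of 13.3 mm means the bar is gripped, and the barb is at the left port, (100,160) in the left half. Now pull up until it stops.

Run:
```python
from h import *
p=robot.observe()["tool_pos"]; z0=p[2]; A=[.5335,.0045]
print("stop",robot.line_to([*A,z0+.022],vel=.02,guard=14))
o=robot.observe(); print(o["time"],"rise",o["tool_pos"][2]-z0,o["ft_force"],o["gripper_width"])
if .0125<o["tool_pos"][2]-z0<.019:
    z=o["tool_pos"][2]-.0005
    for y in (33,58,83.5):
        robot.move_pose([*A,z],[180,0,y]); o=robot.observe(); print(y,o["tool_pos"],o["tcp_rot"],o["ft_force"],o["torque"],o["gripper_width"])
    cv2.imwrite("pics/w3.png",robot.grab_frame("wrist")); print(o["time"])
```

```text
stop True
13.8917 rise 0.015006397982845962 [2.30327642 1.00350754 2.10022825] 0.013048949511116984
33 [0.53362744 0.00460993 0.13649317] [ 1.79993310e+02 -2.50584805e-02  3.28167057e+01] [1.83074122 1.75260731 1.46899668] [ 0.67371007 -0.41011741  0.08388845] 0.01327149257993352
58 [0.53363886 0.00457596 0.13626813] [ 1.79985081e+02 -1.95835173e-02  5.77137168e+01] [1.92767714 3.44898328 2.60753165] [ 0.80408945 -0.53682602  0.00553768] 0.01327142702973011
83.5 [0.53364778 0.00457541 0.13613475] [ 1.79976960e+02 -1.31325862e-02  8.31786792e+01] [3.10926371 4.24337229 1.7982695 ] [ 9.54313511e-01 -6.56237696e-01 -2.80178789e-04] 0.013216788918274314
15.4
```

View pics/w3.png

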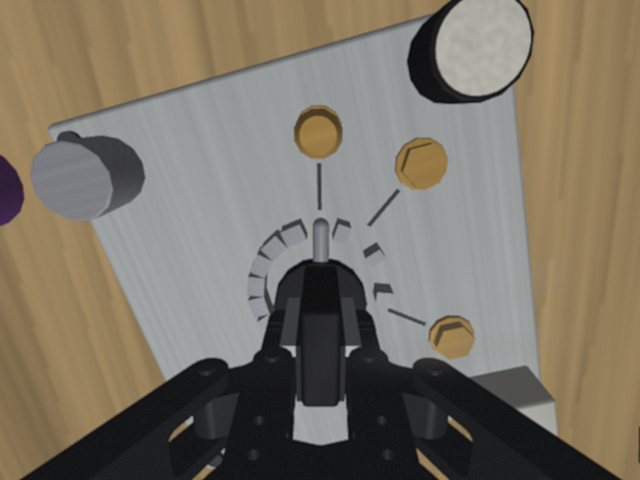

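The knob rose the full 15.0 mm. The nose at (321,225) lines up with the scribed line at (319,185) and the barb at (318,132). Now push down.

Run:
```python
from h import *
A=[.5335,.0045]
print("stop",robot.line_to([*A,.1185],vel=.02,guard=18))
o=robot.observe(); print(o["time"],o["tool_pos"],o["tcp_rot"],o["ft_force"],o["torque"])
```

```text
stop True
16.1833 [0.53374581 0.00466325 0.1214429 ] [ 1.79962586e+02 -2.29696148e-02  8.33250721e+01] [-2.15796012  1.26499519  6.25722152] [ 0.27643596  0.45232662 -0.06793488]
```

It's back at exactly the home height, 0.1214. I'll release, retreat and check.

Run:
```python
from h import *
A=[.5335,.0045]
robot.set_gripper(.04); robot.line_to([*A,.24],vel=.12)
robot.move_pose([.45,0,.36],[180,0,7.5])
w=robot.grab_frame("wrist"); c=robot.get_calibration("wrist")
robot.move_pose([.40,-.10,.36],[180,0,7.5])
t=robot.grab_frame("top"); s=robot.grab_frame("side"); print(robot.observe()["time"])
cv2.imwrite("pics/end.png",np.vstack([np.hstack([cv2.resize(w[0:225,200:500],(400,300)),cv2.resize(w[0:225,340:640],(400,300))]),np.hstack([cv2.resize(s[200:380,150:390],(400,300)),cv2.resize(t[110:320,180:460],(400,300))])]))
y=np.radians(7.5)
for n,a in (("0",0),("1.326",1.326)):
    print(n,proj(c,[.5335+.0395*np.cos(a+y),.0045+.0395*np.sin(a+y),.035]).round(1))
cv2.imwrite("pics/w4.png",w)
```

```text
19.5417
0 [327.9  66.7]
1.326 [288.2 100.4]
```

View pics/end.png

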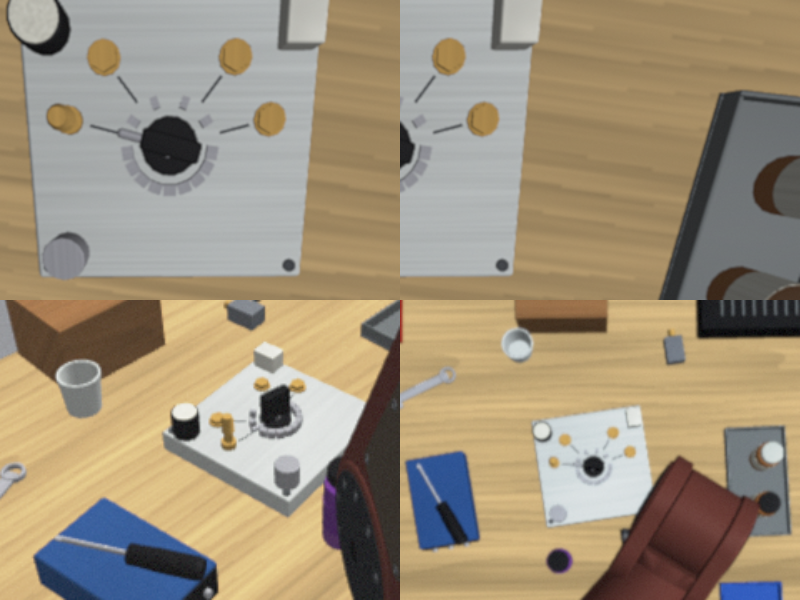

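The nose (120,132 in the top-left panel) points at the barb (65,118) and sits in its notch. Both jars stand in the tray at (768,455) and (768,503), and the bystanders haven't moved. Handing in.

```bash
python3 -c "
from plant import robot
robot.pause(.3); print(robot.job_done())"
```

```text
the job is handed in; nothing more can be done
None
```

The job is done and handed in at about 20 s on the robot's clock, well under the 54 s limit; handing in gave no verdict.

- **Bottle:** I stood the amber bottle upright in the grey tray, about 87 mm from the white-capped jar. The last top view shows both in the tray.
- **Knob:** I pulled it up 15.0 mm to its stop and turned it about 76° to the left-hand port (+1.326 rad), which has the tall barbed outlet. I then pushed it back down until the gripper was at exactly the height where it had first gripped the knob.
- **Last checks:** The final pictures show the nose in its notch, in line with the outlet. The bystanders visible in them look unmoved, and the gripper is open and clear of everything. The bottle's uprightness was judged only from pictures. My position estimates differed by 2–4 mm between views, and no check failed.

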